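# Start up the welding cell from its push-button stations

### The job

Start up the welding cell: with the fingertips, press down the blue (shielding gas), then the green (cooling water), then the yellow (wire feed) mushroom button, in that order, each lightly but fully, so that it stays down. Do not press the red stop button, and do not grip, lift or shift the button stations or the other things on the table.

Things in the scene. Friction and masses are not known exactly. Their poses are not given: they have to be found in the camera images.
- gas_station: shielding gas push-button station: loose grey box on a rubber foot, 60 x 60 mm and 36 mm high (0.5 to 0.8 kg), with one blue mushroom button on top, turned up to 0.7 rad either way. Origin at the centre of its underside, z up.
- gas_cap (a point): centre of the top of the blue mushroom button: cap 40 mm across at its widest, top nearly flat over the middle 24 mm, cap 10 mm thick. The point is 64 mm above the table when the button is up, 56 mm when fully down, and moves with the button.
- gas_button (a joint): travel of the blue button in m: 0 up (as it starts), 0.008 fully down. Its plunger moves straight down against a steady 4 N or so and stays wherever it is pushed; a rubber cushion under the cap gives about 1 mm per 2.5 N besides (so some 1.6 mm before the plunger moves, springing back on release) and is solid after 6 mm. It counts as pressed beyond 0.004.
- water_station: cooling water push-button station: loose grey box on a rubber foot, 60 x 60 mm and 36 mm high (0.5 to 0.8 kg), with one green mushroom button on top, turned up to 0.7 rad either way. Origin at the centre of its underside, z up.
- water_cap (a point): centre of the top of the green mushroom button: cap 40 mm across at its widest, top nearly flat over the middle 24 mm, cap 10 mm thick. The point is 64 mm above the table when the button is up, 56 mm when fully down, and moves with the button.
- water_button (a joint): travel of the green button in m: 0 up (as it starts), 0.008 fully down. Its plunger moves straight down against a steady 4 N or so and stays wherever it is pushed; a rubber cushion under the cap gives about 1 mm per 2.5 N besides (so some 1.6 mm before the plunger moves, springing back on release) and is solid after 6 mm. It counts as pressed beyond 0.004.
- wire_station: wire feed push-button station: loose grey box on a rubber foot, 60 x 60 mm and 36 mm high (0.5 to 0.8 kg), with one yellow mushroom button on top, turned up to 0.7 rad either way. Origin at the centre of its underside, z up.
- wire_cap (a point): centre of the top of the yellow mushroom button: cap 40 mm across at its widest, top nearly flat over the middle 24 mm, cap 10 mm thick. The point is 64 mm above the table when the button is up, 56 mm when fully down, and moves with the button.
- wire_button (a joint): travel of the yellow button in m: 0 up (as it starts), 0.008 fully down. Its plunger moves straight down against a steady 4 N or so and stays wherever it is pushed; a rubber cushion under the cap gives about 1 mm per 2.5 N besides (so some 1.6 mm before the plunger moves, springing back on release) and is solid after 6 mm. It counts as pressed beyond 0.004.
- stop_station: stop push-button station: loose grey box on a rubber foot, 60 x 60 mm and 36 mm high (0.5 to 0.8 kg), with one red mushroom button on top, turned up to 0.7 rad either way. Origin at the centre of its underside, z up.
- stop_cap (a point): centre of the top of the red mushroom button: cap 40 mm across at its widest, top nearly flat over the middle 24 mm, cap 10 mm thick. The point is 64 mm above the table when the button is up, 56 mm when fully down, and moves with the button.
- stop_button (a joint): travel of the red button in m: 0 up (as it starts), 0.008 fully down. Its plunger moves straight down against a steady 4 N or so and stays wherever it is pushed; a rubber cushion under the cap gives about 1 mm per 2.5 N besides (so some 1.6 mm before the plunger moves, springing back on release) and is solid after 6 mm. It counts as pressed beyond 0.004.
- coupon: bare square steel test coupon, 50 x 50 x 9 mm, lying flat, loose. A bystander; origin at the centre of its underside, z up.
- vee: ground steel V block, 60 x 40 x 34 mm, loose. A bystander; origin at the centre of its underside, z up.
- magnet: welding magnet of two grey plates with an orange core, standing on edge, 24 x 46 x 66 mm high, loose. A bystander; origin at the centre of its underside, z up.
- tape: yellow and black tape measure standing on edge, 32 x 82 x 60 mm high, loose. A bystander; origin at the centre of its underside, z up.

How it is judged:
By the outcome, as a careful person would: the job done as asked, in the order asked, and still so for the second after the job is handed in, with the robot touching nothing.
It also fails if it takes over 45 s, if anything falls off the work surface, if the arm or the gripper's body presses on something with over 40 N, if the wrist force passes 120 N, or if a joint passes its speed limit or range.

### The arm

A 6-joint arm with a two-finger parallel gripper is mounted at the origin on the work surface; the furniture and walls round the work are solid. World frame = base frame: x ahead of the robot, y to its left, z up, the work surface at z = 0. Lengths are in mm, angles in rad, forces in N, time in s.
With the tool pointing down it reaches from about 350 to 875 mm from the base axis. Payload 4.2 kg.
Tool frame: the origin (TCP) lies midway between the tips of the shut fingers; the grasp point (between the pads) lies 19 mm behind it; z points along the fingers, y is the direction in which the jaws open and shut (so a half turn about z gives the same grasp; the last joint's range is limited). The gripper opens to 85 mm and grips with 20 to 120 N. Pads are 22 mm wide; open, the fingers measure 114 mm over their backs; the gripper's body (76 mm by 85 mm) begins 54 mm behind the grasp point. The pads swing forward as they close: fully open they stand 13 mm farther back than shut.
Start: joints at [0.259, 0.385, 0.008, 0, -1.194, -0.259], TCP at [624.979, 0.025, 231.312] pointing down, gripper open.
Joint ranges: [-3.14, 3.14], [-1.21, 2.06], [-1.07, 1.41], [-3.16, 2.05], [-2.99, -0.16], [-3.1, 3.1]. Speed limits (rad/s): [2.79, 2.79, 3.14, 3.14, 3.14, 3.14].

### API

Orientations are given as a unit quaternion [x, y, z, w].
In Python, from bench import read_state, get_image, job_done, search_frame, regions_of gives the robot as it stands.
- The arm moves only by the tool servo_tool, never from a script. Its arguments are lists of equal length, an entry for each row: "turn": the turn, a rotation vector about the world's x, y, z in rad, a list of three; "dp": the shift along the world's x, y, z in m, a list of three; "fingers": the finger opening in m, from 0 to 0.0854. In form: {"turn": [[rx, ry, rz], ...], "dp": [[tx, ty, tz], ...], "fingers": [fingers, ...]}. A call has exactly 5 rows; each row shifts and turns the pose as measured when the row begins; what a row does not reach is not made up. A row lasts 1/8 s, in which the tool goes at most 62.5 mm and 10.7 degrees, less where a joint would pass 70% of its speed; a pose out of reach is approached as far as the arm can. A call is refused whole if a number of a shift passes 0.0625 or a number of a turn 0.188, either way. A call with a gripper value outside its range is refused whole. The fingers move at their own pace and stop on an object; the grip force is fixed at half the most. Time passes only in rows, so rows that do not move let the fingers close, or fill a call up. It gives the time, the measured TCP pose, the force and the opening at its end, in the units of the state.
- read_state(): the state, without advancing time (a new reading comes with each control period).
- get_image(name): name is "scene" or "side" or "wrist"; returns a dict with "img" (480x640x3 uint8, red, green, blue), "vfov" (degrees; the focal length in pixels is half the picture's height over the tangent of half this angle, whatever the lens; pixels are square), "cx", "cy" (the principal point, pixels), "world_from_camera" (4x4, takes a point from camera to world coordinates); the wrist camera has in their place "mount" (4x4, takes a point from camera to tool coordinates, whose origin is the TCP and whose axes are the flange's). Camera axes: x right, y down, z forward; pixel columns grow to the right and rows downward; lengths in mm; the calibration is good to about 2 mm. The wrist camera is an equidistant fisheye: a pixel r from the principal point sees the ray r / f radians off the axis. A picture is of the moment at which its call begins: read the wrist's pose just before it. There is no depth.
- job_done(): hands the job in, once; it reports no verdict.
Trained networks look in the newest picture that a camera, given by its name, has taken for a name from the list of things; names that differ only in an ending like _2 or _b are one class to them, and where a whole thing is asked for, a point or a joint stands for the part that bears it (a point fixed in the world has none). Each returns a list of dicts, best first, with "score" (0 to 1); they miss things now and then, are a little off and sometimes report something else, mostly with a low value. They report only what shows in the picture. A call takes as long as a camera call.
- search_frame(query, camera): "box" ([left, top, width, height] in pixels, round what is visible of it).
- regions_of(query, camera): "region" (480x640 bool, what is visible of it) and "box" ([left, top, width, height] in pixels, round what is visible of it).
The state is a dict: "clock": time; "joints": joint angles; "joint_vel": joint speeds; "joint_efforts": joint torques, N m; "position": TCP position; "ee_rot": TCP orientation; "contact_force": force on the tool from outside, world axes, zero at the start; "wrist_torque": the same for the moment, N m; "gripper_width": finger opening in mm.
Only numpy, scipy, OpenCV 4.12 (cv2) and the standard library are available. Lean on these libraries where they do the work, as an engineer would, in place of code of your own. Each camera call takes 0.05 s, during which the arm holds its last target. There are 200 camera calls.

## Working session

There is one attempt and no reset: what is moved stays moved. The work goes in short steps, Python scripts to look and compute and a tool call to move; the robot and the scene stay as the last step left them, time stands still between calls to the robot, and variables do not carry over. Pictures are saved under pics/ and viewed, about 8 in all and at most 12, crops included, and the job is handed in when it is done.

Besides the shell and the picture viewer there is one more tool, called after ">>>" by a JSON object that holds its "api" and its "payload". servo_tool: Moves the arm, as the interface text tells. Its arguments: {"type":"object","properties":{"turn":{"type":"array","items":{"type":"array","items":{"type":"number"}}},"dp":{"type":"array","items":{"type":"array","items":{"type":"number"}}},"fingers":{"type":"array","items":{"type":"number"}}},"required":["turn","dp","fingers"]}

```bash
mkdir -p pics; cat > h.py <<'E'
import numpy as np, cv2
from bench import *
def ray(c,u,v):
    f=240/np.tan(np.radians(c["vfov"])/2); T=np.array(c["world_from_camera"])
    d=T[:3,:3]@np.array([(u-c["cx"])/f,(v-c["cy"])/f,1]); return T[:3,3],d/np.linalg.norm(d)
def at_z(c,u,v,z):
    o,d=ray(c,u,v); return o+d*(z-o[2])/d[2]
def proj(c,p):
    f=240/np.tan(np.radians(c["vfov"])/2); T=np.linalg.inv(np.array(c["world_from_camera"]))
    q=T[:3,:3]@np.array(p)+T[:3,3]; return c["cx"]+f*q[0]/q[2],c["cy"]+f*q[1]/q[2]
E
python3 - <<'E'
from h import *
s=read_state(); print({k:np.round(v,3) for k,v in s.items()})
ims=[]
for n in("scene","side"):
    c=get_image(n); im=c["img"][:,:,::-1].copy(); cv2.imwrite(f"pics/{n}0.png",im)
    print(n,np.round(np.array(c["world_from_camera"])[:3,3]),c["vfov"])
    for q in("gas_cap","water_cap","wire_cap","stop_cap","coupon","vee","magnet","tape"):
        for r in search_frame(q,n)[:2]:
            l,t,w,h=r["box"]; print(n,q,round(r["score"],2),np.round(r["box"]),np.round(at_z(c,l+w/2,t+h/2,59)))
E
```

```text
{'clock': np.float64(0.0), 'joints': array([ 2.590e-01,  3.860e-01,  7.000e-03, -1.000e-03, -1.194e+00,
       -2.590e-01]), 'joint_vel': array([-0.001, -0.   ,  0.   ,  0.001, -0.   , -0.002]), 'joint_efforts': array([-1.0000e-03, -3.9229e+01,  1.8840e+01,  4.1860e+00, -5.0000e-03,
        0.0000e+00]), 'position': array([6.24399e+02, 2.00000e-02, 2.30194e+02]), 'ee_rot': array([-0.707,  0.707,  0.001, -0.001]), 'contact_force': array([-0.423, -0.511, -0.142]), 'wrist_torque': array([-0.01 ,  0.002,  0.049]), 'gripper_width': np.float64(85.51)}
scene [-184. -475.  556.] 46.40321674234867
scene gas_cap 0.73 [287. 221.  17.  11.] [588.  88.  59.]
scene gas_cap 0.66 [303. 269.  23.  23.] [448. -47.  59.]
scene water_cap 0.88 [305. 269.  20.  18.] [454. -45.  59.]
scene wire_cap 0.72 [192. 236.  19.  11.] [453. 203.  59.]
scene stop_cap 0.68 [427. 258.  20.  13.] [ 597. -198.   59.]
scene stop_cap 0.19 [301. 271.  25.  22.] [445. -48.  59.]
scene coupon 0.94 [251. 274.  37.  27.] [395.   4.  59.]
scene coupon 0.24 [429. 254.  19.  16.] [ 605. -196.   59.]
scene vee 0.86 [348. 244.  38.  34.] [547. -91.  59.]
scene magnet 0.73 [398. 305.  35.  49.] [ 417. -240.   59.]
scene magnet 0.62 [303. 273.  23.  13.] [452. -45.  59.]
scene tape 0.62 [247. 207.  26.  31.] [567. 159.  59.]
side [ 497. -704.  619.] 46.32466930033688
side gas_cap 0.49 [353. 209.  22.  14.] [595.  91.  59.]
side water_cap 0.75 [267. 257.  23.  18.] [452. -41.  59.]
side wire_cap 0.6 [280. 175.  18.  14.] [463. 204.  59.]
side vee 0.96 [365. 276.  40.  38.] [ 610. -109.   59.]
side magnet 0.85 [252. 340.  22.  59.] [ 441. -243.   59.]
side tape 0.85 [357. 175.  26.  36.] [614. 167.  59.]
```

```bash
python3 - <<'E'
import cv2
a=cv2.imread("pics/scene0.png")[150:370,160:480];b=cv2.imread("pics/side0.png")[150:410,200:500]
a=cv2.resize(a,(800,550),interpolation=cv2.INTER_CUBIC);cv2.imwrite("pics/a.png",a)
b=cv2.resize(b,None,fx=2.3,fy=2.3,interpolation=cv2.INTER_CUBIC);cv2.imwrite("pics/b.png",b)
E
```

```text
(no output)
```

View pics/a.png

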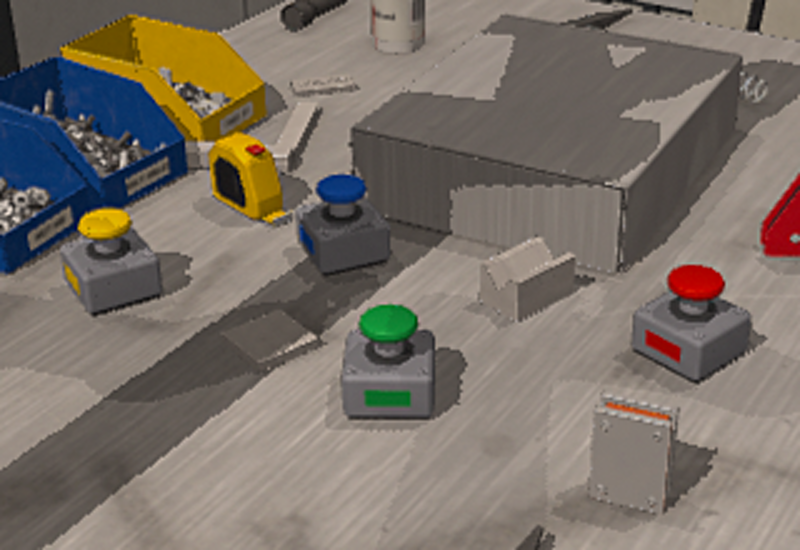

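View pics/b.png

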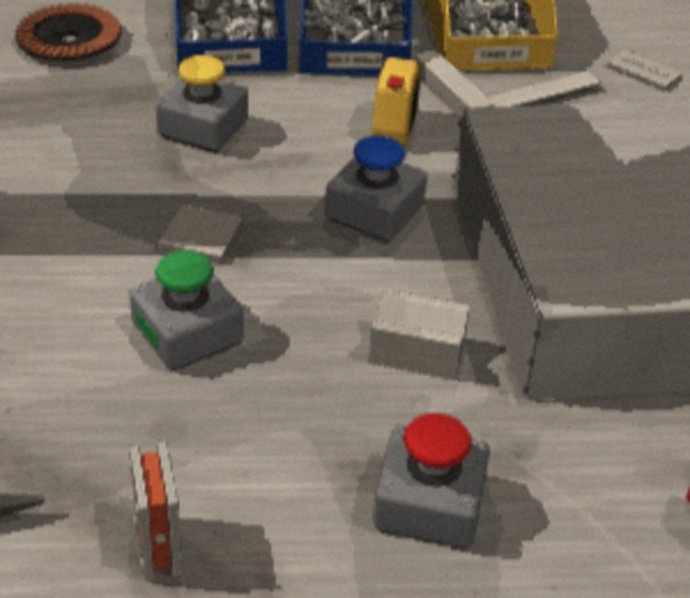

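```bash
cat >> h.py <<'E'
C={"gas":((105,128),),"water":((50,85),),"wire":((22,32),),"stop":((0,5),(174,180))}
def cap(c,b,name):
    hsv=cv2.cvtColor(c["img"],cv2.COLOR_RGB2HSV); m=np.zeros((480,640),bool)
    for lo,hi in C[name]: m|=(hsv[...,0]>=lo)&(hsv[...,0]<=hi)&(hsv[...,1]>130)&(hsv[...,2]>50)
    n,l,st,ce=cv2.connectedComponentsWithStats(m.astype(np.uint8))
    i=min((i for i in range(1,n) if st[i,4]>60),key=lambda i:np.hypot(*(ce[i]-b)),default=None)
    return (ce[i],st[i]) if i else None
def tri(rs):
    A=np.zeros((3,3));y=np.zeros(3)
    for o,d in rs: P=np.eye(3)-np.outer(d,d);A+=P;y+=P@o
    return np.linalg.solve(A,y)
E
python3 - <<'E'
from h import *
cs={n:get_image(n) for n in("scene","side")}
G={"gas":(590,90),"water":(453,-43),"wire":(458,204),"stop":(600,-197)}
for k,g in G.items():
    rs=[]
    for n,c in cs.items():
        r=cap(c,np.array(proj(c,(*g,59))),k)
        if r: print(k,n,r[0].round(1),r[1],at_z(c,*r[0],60).round(1)); rs.append(ray(c,*r[0]))
    if len(rs)==2: print("   tri",tri(rs).round(1))
# block corners (scene): top-left (352,133)a, top front (622,187)a; bottom (620,270)a ; side: top-left(462,108)b top-front(540,303)b bottom(530,392)b
sa=lambda u,v:(160+u/2.5,150+v/2.5); sb=lambda u,v:(200+u/2.3,150+v/2.3)
for a,b in(((352,133),(462,108)),((622,187),(540,303)),((620,270),(530,392)),((270,185),(405,62))):
    print("blk/tape",tri([ray(cs["scene"],*sa(*a)),ray(cs["side"],*sb(*b))]).round(0))
E
```

```text
gas scene [296.1 225.1] [287 220  19  11 181] [592.6  89.8  60. ]
gas side [364.4 216.4] [354 210  22  14 243] [596.   89.7  60. ]
   tri [596.3  92.6  57.8]
water scene [314.9 279. ] [304 272  23  15 276] [451.5 -45.9  60. ]
water side [279.7 267.7] [268 259  24  18 333] [454.5 -46.2  60. ]
   tri [454.4 -43.9  57.9]
wire scene [201.4 239. ] [191 233  22  13 213] [456.7 208.5  60. ]
wire side [286.8 179.5] [277 175  21  11 163] [458.4 211.9  60. ]
   tri [458.4 210.6  59.6]
stop scene [437.8 262.6] [427 256  23  15 262] [ 601.9 -197.    60. ]
stop side [389.7 341.1] [375 330  30  24 546] [ 605.7 -197.6   60. ]
   tri [ 606.2 -195.4   57.4]
blk/tape [663. 128.  72.]
blk/tape [ 680. -104.   76.]
blk/tape [ 684. -106.    2.]
blk/tape [623. 193.  48.]
```

>>> {"api": "servo_tool", "payload": {"turn": [[0, 0, 0], [0, 0, 0], [0, 0, 0], [0, 0, 0], [0, 0, 0]], "dp": [[-0.01, 0.03, -0.02], [-0.01, 0.03, -0.02], [-0.01, 0.03, -0.02], [0, 0, -0.02], [0, 0, 0]], "fingers": [0, 0, 0, 0, 0]}}

```text
clock: 1.62
position: [594.6, 92.3, 150.1]
ee_rot: [-0.707, 0.707, -0.001, 0.001]
contact_force: [0.2, 0.3, 0.4]
gripper_width: -0.3
```

```bash
cat >> h.py <<'E'
from scipy.spatial.transform import Rotation as R
def wray(c,s,u,v):
    f=240/np.tan(np.radians(c["vfov"])/2); x,y=u-c["cx"],v-c["cy"]; r=np.hypot(x,y); th=r/f
    d=np.array([np.sin(th)*x/r,np.sin(th)*y/r,np.cos(th)]); M=np.array(c["mount"]); Q=R.from_quat(s["ee_rot"]).as_matrix()
    return Q@M[:3,3]+s["position"], Q@(M[:3,:3]@d)
def wcap(name,z=60,img=None,near=None):
    s=read_state(); c=get_image("wrist"); img and cv2.imwrite(img,c["img"][:,:,::-1])
    r=cap(c,np.array(near if near else (320,400)),name)
    print(s["position"].round(1),s["contact_force"].round(2),s["clock"])
    if r:
        o,d=wray(c,s,*r[0]); print(name,r[0].round(1),r[1],(o+d*(z-o[2])/d[2]).round(1))
    return c,s
E
python3 - <<'E'
from h import *
c,s=wcap("gas",img="pics/w1.png"); print(np.array(c["mount"]).round(2),c["vfov"])
print(search_frame("gas_cap","wrist")[:2])
E
```

```text
[594.6  92.3 150.1] [0.21 0.34 0.39] 1.625
gas [314.1 246.8] [ 286  219   58   56 2545] [597.   91.1  60. ]
[[-0.0000e+00 -9.5000e-01 -3.0000e-01  7.7050e+01]
 [ 1.0000e+00 -0.0000e+00 -0.0000e+00 -1.0000e-01]
 [-0.0000e+00 -3.0000e-01  9.5000e-01 -1.4119e+02]
 [ 0.0000e+00  0.0000e+00  0.0000e+00  1.0000e+00]] 65.70646984690485
[{'box': [284.3, 219.1, 59.4, 57.1], 'score': 0.93}]
```

View pics/w1.png

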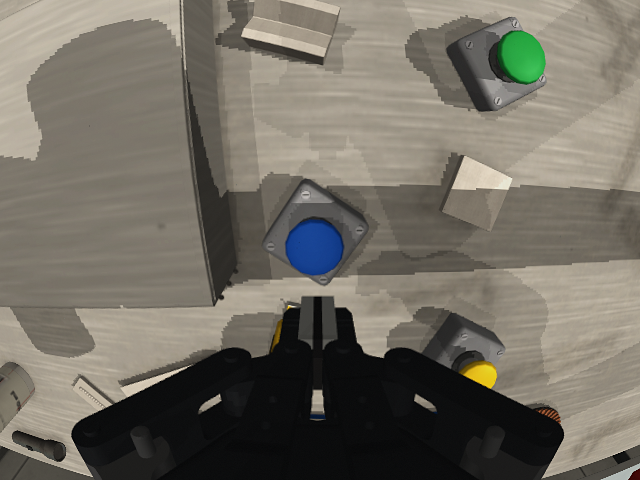

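>>> {"api": "servo_tool", "payload": {"turn": [[0, 0, 0], [0, 0, 0], [0, 0, 0], [0, 0, 0], [0, 0, 0]], "dp": [[0.0015, -0.0013, -0.03], [0, 0, -0.03], [0, 0, -0.015], [0, 0, -0.005], [0, 0, -0.004]], "fingers": [0, 0, 0, 0, 0]}}

```text
clock: 2.35
position: [603.4, 90.8, 73.4]
ee_rot: [-0.706, 0.708, -0.006, 0.01]
contact_force: [-0.4, -0.7, 0.0]
gripper_width: -0.1
```

>>> {"api": "servo_tool", "payload": {"turn": [[0, 0, 0], [0, 0, 0], [0, 0, 0], [0, 0, 0], [0, 0, 0]], "dp": [[-0.007, 0, 0.002], [0, 0, 0], [0, 0, 0], [0, 0, 0], [0, 0, 0]], "fingers": [0, 0, 0, 0, 0]}}

```text
clock: 2.98
position: [597.1, 91.4, 78.1]
ee_rot: [-0.706, 0.708, -0.007, 0.012]
contact_force: [0.3, 0.0, -0.2]
gripper_width: 0.2
```

```bash
python3 - <<'E'
from h import *
c,s=wcap("gas",img="pics/w2.png"); print(s["joints"].round(3),s["ee_rot"].round(4),R.from_matrix(R.from_quat(s["ee_rot"]).as_matrix()@R.from_quat([-.70711,.70711,0,0]).as_matrix().T).as_rotvec().round(4))
E
```

```text
[597.1  91.4  78.1] [ 0.26  0.04 -0.17] 2.975
gas [319.4 283.6] [ 279  258   81   57 3025] [596.7  84.7  60. ]
[ 0.422  0.485 -0.259  0.006 -0.801 -0.428] [-0.7064  0.7077 -0.0067  0.0116] [ 0.0069 -0.0258 -0.0019]
```

>>> {"api": "servo_tool", "payload": {"turn": [[-0.007, 0.026, 0.002], [0, 0, 0], [0, 0, 0], [0, 0, 0], [0, 0, 0]], "dp": [[0, 0, -0.005], [0, 0, -0.003], [0, 0, -0.002], [0, 0, -0.002], [0, 0, 0]], "fingers": [0, 0, 0, 0, 0]}}

```text
clock: 3.65
position: [597.0, 91.2, 64.4]
ee_rot: [0.707, -0.707, -0.001, 0.002]
contact_force: [-0.1, 0.1, 0.5]
gripper_width: 0.0
```

Aligned at cap-top height. Press gently.

>>> {"api": "servo_tool", "payload": {"turn": [[0, 0, 0], [0, 0, 0], [0, 0, 0], [0, 0, 0], [0, 0, 0]], "dp": [[0, 0, -0.0015], [0, 0, -0.0015], [0, 0, -0.0015], [0, 0, -0.0015], [0, 0, 0]], "fingers": [0, 0, 0, 0, 0]}}

```text
clock: 4.28
position: [597.2, 91.3, 60.0]
ee_rot: [0.707, -0.707, -0.0, 0.001]
contact_force: [-0.7, 0.5, 3.1]
gripper_width: 0.2
```

>>> {"api": "servo_tool", "payload": {"turn": [[0, 0, 0], [0, 0, 0], [0, 0, 0], [0, 0, 0], [0, 0, 0]], "dp": [[0, 0, -0.0015], [0, 0, -0.0015], [0, 0, -0.0015], [0, 0, -0.0015], [0, 0, 0]], "fingers": [0, 0, 0, 0, 0]}}

```text
clock: 4.9
position: [597.3, 91.3, 54.0]
ee_rot: [0.707, -0.707, -0.0, 0.001]
contact_force: [-2.4, 0.2, 4.6]
gripper_width: -0.4
```

>>> {"api": "servo_tool", "payload": {"turn": [[0, 0, 0], [0, 0, 0], [0, 0, 0], [0, 0, 0], [0, 0, 0]], "dp": [[0, 0, -0.001], [0, 0, -0.001], [0, 0, -0.001], [0, 0, 0], [0, 0, 0]], "fingers": [0, 0, 0, 0, 0]}}

```text
clock: 5.52
position: [597.3, 91.3, 53.8]
ee_rot: [0.708, -0.706, 0.0, 0.001]
contact_force: [-1.7, -0.3, 5.5]
gripper_width: -0.2
```

>>> {"api": "servo_tool", "payload": {"turn": [[0, 0, 0], [0, 0, 0], [0, 0, 0], [0, 0, 0], [0, 0, 0]], "dp": [[0, 0, -0.002], [0, 0, -0.002], [0, 0, -0.002], [0, 0, -0.002], [0, 0, -0.002]], "fingers": [0, 0, 0, 0, 0]}}

```text
clock: 6.15
position: [597.3, 91.3, 50.5]
ee_rot: [0.709, -0.705, 0.001, 0.001]
contact_force: [-4.9, 0.6, 14.1]
gripper_width: -0.2
```

>>> {"api": "servo_tool", "payload": {"turn": [[0, 0, 0], [0, 0, 0], [0, 0, 0], [0, 0, 0], [0, 0, 0]], "dp": [[0, 0, 0.005], [0, 0, 0.015], [0, 0, 0.03], [0, 0, 0.03], [0, 0, 0.01]], "fingers": [0, 0, 0, 0, 0]}}

```text
clock: 6.78
position: [597.1, 91.3, 142.5]
ee_rot: [0.709, -0.706, 0.001, 0.002]
contact_force: [0.5, -0.1, -0.3]
gripper_width: 0.0
```

```bash
python3 - <<'E'
from h import *
wcap("gas",z=53)
cs={n:get_image(n) for n in("scene","side")}
for k,g in {"gas":(596,91),"water":(453,-45),"wire":(458,210)}.items():
    for n,c in cs.items():
        r=cap(c,np.array(proj(c,(*g,59))),k)
        if r: print(k,n,r[0].round(1),r[1])
E
```

```text
[597.1  91.3 142.5] [ 0.49 -0.11 -0.3 ] 6.775
gas [317.8 248.4] [ 289  221   59   56 2530] [596.8  90.7  53. ]
gas scene [296.2 229. ] [287 224  20  11 180]
gas side [364.  220.1] [354 213  21  15 248]
water scene [314.9 279. ] [304 272  23  15 276]
water side [279.7 267.7] [268 259  24  18 336]
wire scene [201.3 239.1] [191 233  21  13 211]
wire side [286.2 179.5] [278 175  19  10 128]
```

>>> {"api": "servo_tool", "payload": {"turn": [[0, 0, 0], [0, 0, 0], [0, 0, 0], [0, 0, 0], [0, 0, 0]], "dp": [[-0.036, -0.034, 0], [-0.036, -0.034, 0], [-0.036, -0.034, 0], [-0.035, -0.034, 0], [0, 0, 0]], "fingers": [0, 0, 0, 0, 0]}}

```text
clock: 7.55
position: [443.6, -49.0, 131.6]
ee_rot: [0.708, -0.706, -0.005, 0.01]
contact_force: [0.4, 0.9, 1.0]
gripper_width: -0.1
```

```bash
python3 - <<'E'
from h import *
c,s=wcap("water",near=(320,250))
print(R.from_matrix(R.from_quat(s["ee_rot"]).as_matrix()@R.from_quat([-.70711,.70711,0,0]).as_matrix().T).as_rotvec().round(4))
E
```

```text
[443.6 -49.  131.6] [0.39 0.87 1.04] 7.55
water [334.2 226. ] [324 208  22  37  68] [432.3 -69.7  60. ]
[-0.0071  0.0202  0.0032]
```

>>> {"api": "servo_tool", "payload": {"turn": [[0.007, -0.02, -0.003], [0, 0, 0], [0, 0, 0], [0, 0, 0], [0, 0, 0]], "dp": [[0.011, 0.004, 0.01], [0, 0, 0], [0, 0, 0], [0, 0, 0], [0, 0, 0]], "fingers": [0, 0, 0, 0, 0]}}

```text
clock: 8.22
position: [459.8, -41.8, 141.5]
ee_rot: [0.709, -0.706, 0.001, -0.001]
contact_force: [-1.1, 0.7, 0.3]
gripper_width: -0.0
```

```bash
sed -i 's/st\[i,4\]>60)/st[i,4]>mn)/; s/def cap(c,b,name)/def cap(c,b,name,mn=60)/; s/else (320,400)))/else (320,250)),1200)/; s/,1200)$/,name,1200)/' h.py; sed -i 's/r=cap(c,np.array(near.*/r=cap(c,np.array(near if near else (320,250)),name,1200)/' h.py
python3 - <<'E'
from h import *
c,s=wcap("water")
print(R.from_matrix(R.from_quat(s["ee_rot"]).as_matrix()@R.from_quat([-.70711,.70711,0,0]).as_matrix().T).as_rotvec().round(4))
E
```

```text
[459.8 -41.8 141.5] [-1.14  0.7   0.31] 8.225
water [324.8 247.1] [ 295  219   60   57 2699] [455.4 -45.7  60. ]
[ 0.0001 -0.0025  0.004 ]
```

>>> {"api": "servo_tool", "payload": {"turn": [[0, 0.002, 0], [0, 0, 0], [0, 0, 0], [0, 0, 0], [0, 0, 0]], "dp": [[-0.0045, -0.0036, -0.015], [0, 0, -0.02], [0, 0, -0.02], [0, 0, -0.01], [0, 0, 0]], "fingers": [0, 0, 0, 0, 0]}}

```text
clock: 8.9
position: [455.8, -45.4, 75.5]
ee_rot: [0.709, -0.706, 0.001, -0.001]
contact_force: [0.3, -0.1, -0.2]
gripper_width: -0.2
```

>>> {"api": "servo_tool", "payload": {"turn": [[0, 0, 0], [0, 0, 0], [0, 0, 0], [0, 0, 0], [0, 0, 0]], "dp": [[0, 0, -0.005], [0, 0, -0.004], [0, 0, -0.002], [0, 0, -0.002], [0, 0, -0.002]], "fingers": [0, 0, 0, 0, 0]}}

```text
clock: 9.52
position: [457.3, -45.2, 61.7]
ee_rot: [0.709, -0.705, 0.002, -0.003]
contact_force: [-1.4, 0.3, 4.3]
gripper_width: 0.1
```

>>> {"api": "servo_tool", "payload": {"turn": [[0, 0, 0], [0, 0, 0], [0, 0, 0], [0, 0, 0], [0, 0, 0]], "dp": [[0, 0, -0.0015], [0, 0, -0.0015], [0, 0, -0.0015], [0, 0, -0.0015], [0, 0, -0.0015]], "fingers": [0, 0, 0, 0, 0]}}

```text
clock: 10.15
position: [457.3, -45.2, 54.3]
ee_rot: [0.709, -0.705, 0.002, -0.003]
contact_force: [-1.6, 1.0, 4.8]
gripper_width: 0.2
```

>>> {"api": "servo_tool", "payload": {"turn": [[0, 0, 0], [0, 0, 0], [0, 0, 0], [0, 0, 0], [0, 0, 0]], "dp": [[0, 0, -0.002], [0, 0, -0.002], [0, 0, -0.002], [0, 0, -0.002], [0, 0, -0.001]], "fingers": [0, 0, 0, 0, 0]}}

```text
clock: 10.78
position: [457.4, -45.2, 50.1]
ee_rot: [0.71, -0.704, 0.003, -0.002]
contact_force: [-4.1, 0.4, 13.9]
gripper_width: 0.2
```

>>> {"api": "servo_tool", "payload": {"turn": [[0, 0, 0], [0, 0, 0], [0, 0, 0], [0, 0, 0], [0, 0, 0]], "dp": [[0, 0, 0.005], [0, 0, 0.015], [0, 0, 0.03], [0, 0, 0.03], [0, 0, 0.01]], "fingers": [0, 0, 0, 0, 0]}}

```text
clock: 11.4
position: [456.8, -45.1, 140.7]
ee_rot: [0.71, -0.704, 0.002, -0.002]
contact_force: [-0.0, 0.7, 0.6]
gripper_width: -0.1
```

```bash
python3 - <<'E'
from h import *
wcap("water",z=53)
cs={n:get_image(n) for n in("scene","side")}
for k,g in {"gas":(596,91),"water":(455,-45),"wire":(458,210)}.items():
    for n,c in cs.items():
        r=cap(c,np.array(proj(c,(*g,59))),k)
        if r: print(k,n,r[0].round(1),r[1])
E
```

```text
[456.8 -45.1 140.7] [-0.05  0.68  0.57] 11.4
water [320.5 248.7] [ 292  221   58   56 2552] [455.2 -45.8  53. ]
gas scene [296. 229.] [287 224  19  11 180]
gas side [364. 220.] [354 213  21  15 248]
water scene [315.1 283.1] [304 276  23  15 280]
water side [279.8 271.7] [268 263  24  18 342]
wire scene [201.4 239. ] [191 233  22  13 212]
wire side [157.1  97.6] [146  93  22  10 105]
```

>>> {"api": "servo_tool", "payload": {"turn": [[0, 0, 0], [0, 0, 0], [0, 0, 0], [0, 0, 0], [0, 0, 0]], "dp": [[0, 0.04, 0], [0, 0.045, 0], [0, 0.045, 0], [0, 0.045, 0], [0, 0.04, 0]], "fingers": [0, 0, 0, 0, 0]}}

```text
clock: 12.18
position: [451.1, 171.9, 130.7]
ee_rot: [-0.707, 0.707, 0.002, -0.007]
contact_force: [0.1, -0.1, 0.3]
gripper_width: 0.1
```

```bash
python3 - <<'E'
from h import *
c,s=wcap("wire",near=(320,280))
print(R.from_matrix(R.from_quat(s["ee_rot"]).as_matrix()@R.from_quat([-.70711,.70711,0,0]).as_matrix().T).as_rotvec().round(4))
E
```

```text
[451.1 171.9 130.7] [ 0.15 -0.12  0.27] 12.175
wire [102.5 283.5] [  74  229   61  106 2717] [600.6 190.3  60. ]
[-0.0073  0.0116 -0.0004]
```

>>> {"api": "servo_tool", "payload": {"turn": [[0.007, -0.011, 0], [0, 0, 0], [0, 0, 0], [0, 0, 0], [0, 0, 0]], "dp": [[0.004, 0.02, 0.01], [0.004, 0.019, 0], [0, 0, 0], [0, 0, 0], [0, 0, 0]], "fingers": [0, 0, 0, 0, 0]}}

```text
clock: 12.85
position: [459.6, 215.9, 138.0]
ee_rot: [0.708, -0.706, -0.0, 0.002]
contact_force: [-0.2, 0.5, -0.6]
gripper_width: -0.1
```

```bash
python3 - <<'E'
from h import *
c,s=wcap("wire",img="pics/w5.png",near=(320,250))
print(R.from_matrix(R.from_quat(s["ee_rot"]).as_matrix()@R.from_quat([-.70711,.70711,0,0]).as_matrix().T).as_rotvec().round(4))
print(search_frame("wire_cap","wrist")[:2])
E
```

```text
[459.6 215.9 138. ] [-0.19  0.46 -0.64] 12.85
wire [316. 245.] [ 286  216   62   59 2858] [460.3 209.3  60. ]
[-0.0022  0.003   0.0017]
[{'box': [282.8, 212.7, 66.7, 61.2], 'score': 0.91}]
```

View pics/w5.png

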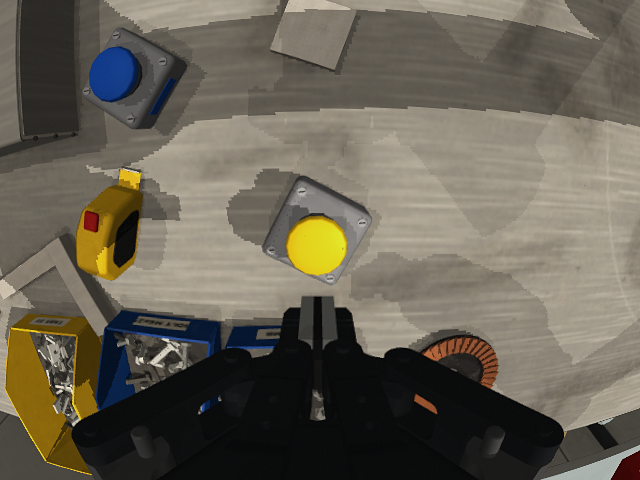

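>>> {"api": "servo_tool", "payload": {"turn": [[0.002, -0.003, 0], [0, 0, 0], [0, 0, 0], [0, 0, 0], [0, 0, 0]], "dp": [[0, -0.006, -0.013], [0, 0, -0.02], [0, 0, -0.02], [0, 0, -0.01], [0, 0, 0]], "fingers": [0, 0, 0, 0, 0]}}

```text
clock: 13.58
position: [460.3, 208.4, 74.8]
ee_rot: [-0.707, 0.707, -0.0, 0.002]
contact_force: [0.9, 0.7, -0.5]
gripper_width: -0.0
```

>>> {"api": "servo_tool", "payload": {"turn": [[0, 0, 0], [0, 0, 0], [0, 0, 0], [0, 0, 0], [0, 0, 0]], "dp": [[0, 0.001, -0.005], [0, 0, -0.004], [0, 0, -0.002], [0, 0, -0.002], [0, 0, -0.002]], "fingers": [0, 0, 0, 0, 0]}}

```text
clock: 14.2
position: [461.4, 210.3, 61.3]
ee_rot: [-0.707, 0.707, -0.001, 0.004]
contact_force: [-0.7, -0.1, 3.7]
gripper_width: -0.0
```

>>> {"api": "servo_tool", "payload": {"turn": [[0, 0, 0], [0, 0, 0], [0, 0, 0], [0, 0, 0], [0, 0, 0]], "dp": [[0, 0, -0.0015], [0, 0, -0.0015], [0, 0, -0.0015], [0, 0, -0.0015], [0, 0, -0.0015]], "fingers": [0, 0, 0, 0, 0]}}

```text
clock: 14.82
position: [461.4, 210.3, 54.0]
ee_rot: [0.707, -0.707, 0.001, -0.004]
contact_force: [-2.5, -1.0, 4.7]
gripper_width: -0.2
```

>>> {"api": "servo_tool", "payload": {"turn": [[0, 0, 0], [0, 0, 0], [0, 0, 0], [0, 0, 0], [0, 0, 0]], "dp": [[0, 0, -0.002], [0, 0, -0.002], [0, 0, -0.002], [0, 0, -0.002], [0, 0, -0.001]], "fingers": [0, 0, 0, 0, 0]}}

```text
clock: 15.45
position: [461.5, 210.3, 50.3]
ee_rot: [0.708, -0.706, 0.002, -0.003]
contact_force: [-4.6, -1.5, 14.1]
gripper_width: 0.2
```

>>> {"api": "servo_tool", "payload": {"turn": [[0, 0, 0], [0, 0, 0], [0, 0, 0], [0, 0, 0], [0, 0, 0]], "dp": [[0, 0, 0.005], [0, 0, 0.015], [0, 0, 0.03], [0, 0, 0.04], [0, 0, 0.02]], "fingers": [0, 0, 0, 0, 0]}}

```text
clock: 16.08
position: [460.7, 209.9, 160.5]
ee_rot: [0.708, -0.706, 0.001, -0.002]
contact_force: [0.1, -0.6, -0.6]
gripper_width: 0.1
```

```bash
python3 - <<'E'
from h import *
wcap("wire",z=53)
cs={n:get_image(n) for n in("scene","side")}
for k,g in {"gas":(596,91),"water":(455,-45),"wire":(460,210),"stop":(603,-197)}.items():
    for n,c in cs.items():
        r=cap(c,np.array(proj(c,(*g,59))),k)
        if r: print(k,n,r[0].round(1),r[1])
for n in cs: cv2.imwrite(f"pics/{n}9.png",cs[n]["img"][:,:,::-1])
a=cv2.imread("pics/scene9.png")[150:370,160:480]
cv2.imwrite("pics/a9.png",cv2.resize(a,(800,550),interpolation=cv2.INTER_CUBIC))
E
```

```text
[460.7 209.9 160.5] [ 0.06 -0.56 -0.61] 16.075
wire [318.9 239.8] [ 292  214   55   53 2245] [460.1 209.4  53. ]
gas scene [296.1 228.9] [287 223  20  12 184]
gas side [364.1 220. ] [354 213  21  15 251]
water scene [315.  283.1] [304 276  23  15 279]
water side [279.8 271.7] [268 263  24  18 335]
wire scene [202. 243.] [192 237  21  13 215]
wire side [286.8 183.1] [278 178  19  12 165]
stop scene [437.8 262.6] [427 256  23  15 262]
stop side [389.7 341.1] [375 330  30  24 544]
```

View pics/a9.png

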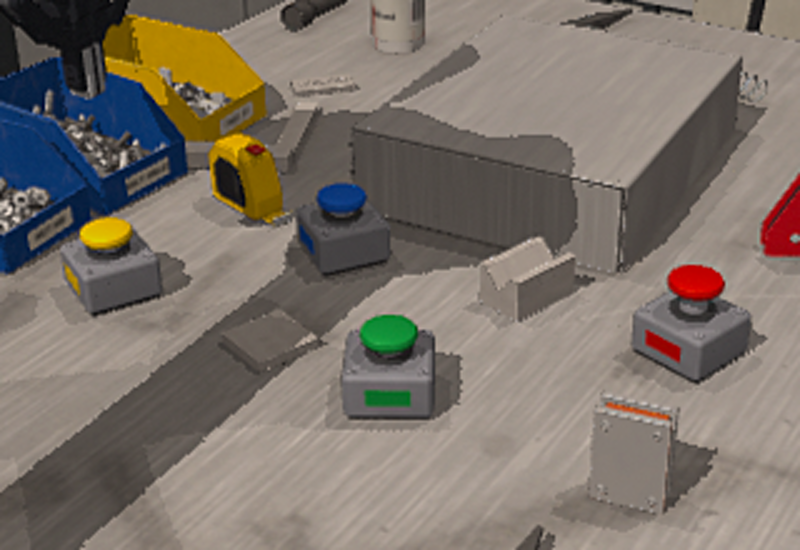

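The final view shows the blue (341,198), green (388,333) and yellow (106,234) caps sitting low on their boxes. The red cap (696,281) is unchanged, and nothing else has moved. The gripper is clear, so I'm handing in.

```bash
python3 -c "
from bench import *
print(job_done())"
```

```text
the job is handed in; nothing more can be done
None
```

I pressed the blue, green and yellow buttons in that order with the closed fingertips, and handed the job in at about 16 s. At the end the gripper was clear, about 100 mm above the yellow button.

- **Press force:** Each press ended at about 14 N straight down with the fingertips at z ≈ 50 mm, which matches a fully seated plunger plus the compressed rubber cushion. There was also 4–5 N of sideways force at the end of each press.
- **Final pictures:** All three caps sit about 4 pixels lower in both fixed cameras, which is roughly the full 8 mm of travel. I had no direct reading of the button joints.
- **Other objects:** The three pressed caps did not move sideways by more than about 1 pixel. The red cap's position is unchanged, and the coupon, V block, magnet and tape look unmoved in the scene camera.
- **Checks that disagreed:**
    - Two fast moves overshot by 7–11 mm with a slight tilt, and I corrected each before pressing.
    - Four colour detections briefly picked the wrong thing or only part of a cap. They were the tape measure, a patch that was probably the green label, another yellow object, and a partly hidden blue cap. I didn't use any of them to aim a press, except the blue one's x reading, which agreed with the earlier views.

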